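# Jars back into their holders

### The arm

A 6-joint arm with a two-finger parallel gripper is mounted at the origin on a cart in front of the work surface, level with it; the furniture and walls round the work are solid. World frame = base frame: x ahead of the robot, y to its left, z up, the work surface at z = 0. Lengths are in mm, angles in rad, forces in N, time in s.
With the tool pointing down it reaches from about 400 to 925 mm from the base axis. Payload 12.5 kg.
Tool frame: the origin (TCP) lies at the very end of the fingers, on their centre line; the grasp point (between the pads) lies 19 mm behind it; x points along the fingers, y is the direction in which the jaws open and shut, and the axes are right-handed (so a half turn about x gives the same grasp; the last joint's range is limited). The gripper opens to 95 mm and grips with 3 to 60 N. Pads are 20 mm wide; open, the fingers measure 119 mm over their backs; the gripper's body (75 mm by 180 mm) begins 59 mm behind the grasp point.
Start: joints at [1.15, 0.491, 1.559, -0, 1.092, -0.106], TCP at [193.5, 594.31, 214.661] pointing down, gripper open.
Joint ranges: [-3.1, 3.1], [-0.84, 2.19], [0.05, 2.79], [-1.13, 4.28], [0.06, 2.93], [-2.69, 2.69]. Speed limits (rad/s): [2.22, 2.22, 2.79, 3.14, 3.14, 3.14].

### API

Orientations are given as [roll, pitch, yaw] about the fixed x, y, z axes, in that order (R = Rz(yaw) Ry(pitch) Rx(roll)).
In Python, from cell import env, optics, job gives the robot as it stands.
- The arm moves only by the shell command python3 -m handwheel 'ROWS' [OPENING]. ROWS is JSON, a list of rows, each an object with "travel": the shift along the world's x, y, z in mm, a list of three; "roll": the turn about the world's z in degrees. In form: [{"travel": [dx, dy, dz], "roll": roll}, ...]. A call has 1 to 8 rows; each row is the pose to reach, as a shift and turn from the pose commanded when the call began; what a row does not reach only later rows make up. A row lasts 1/10 s, in which the tool goes at most 50 mm and 8.59 degrees, less where a joint would pass 70% of its speed; a pose out of reach is approached as far as the arm can. A call with a gripper value outside its range is refused whole. OPENING is the closure, from -1 (fully open) to 1 (shut), set as the call begins (- or left out, the last holds). The fingers move at their own pace and stop on an object; the grip force is fixed at half the most. Time passes only in rows, so rows that repeat a pose let the fingers close. It gives the time, the measured TCP pose, the force and the opening at its end, in the units of the state.
- env.state(): the state, without advancing time (a new reading comes with each control period).
- optics.read_camera(name): name is "scene" or "top" or "wrist"; returns the picture (400x640x3 uint8, red, green, blue); there is no depth.
- optics.camera_params(name): a dict with "fx", "fy", "cx", "cy" (pixels), "world_from_camera" (4x4, takes a point from camera to world coordinates). Camera axes: x right, y up, looking along -z (the intrinsics and any distortion apply to the point x, -y, -z); pixel columns grow to the right and rows downward; lengths in mm; the calibration is good to about 2 mm. The wrist camera is an equidistant fisheye: a pixel r from the principal point sees the ray r / f radians off the axis. A picture is of the moment at which its call begins: read the wrist's pose just before it. camera_params takes no time and is no camera call; for the wrist camera it gives the pose at the moment of the call.
- job.job_done(): hands the job in, once; it reports no verdict.
The state is a dict: "t": time; "joints": joint angles; "qvel": joint speeds; "tau": joint torques, N m; "eef_pos": TCP position; "tcp_rot": TCP orientation; "ft_force": force on the tool from outside, world axes, zero at the start; "moment": the same for the moment, N m; "opening": opening from 0.0 (shut) to 1.0 (fully open).
Only numpy, scipy, OpenCV 4.12 (cv2) and the standard library are available. Lean on these libraries where they do the work, as an engineer would, in place of code of your own. Each camera call takes 0.05 s, during which the arm holds its last target.

### The job

Put the three powder jars away, each upright in its own wooden holder on the bench: the narrow jar in the round holder, the tall jar in the square one and the wide squat jar in the six-sided one. The cork packing in the holders is thicker or thinner from one to the next, so lower each jar until you feel it stand on the cork before you let go; do not drop it. Leave the green wax block, the eraser and the roll of tape where they are.

Things in the scene. Friction and masses are not known exactly. Their poses are not given: they have to be found in the camera images.
- narrow_jar_center (a point): The narrowest (and middle in height) jar of polishing powder with a screw cap, upright, loose, about 0.09 kg: 40 mm in diameter, 54 mm high; the cap is the top 12 mm and 36 mm in diameter. This point is its centre, 27 mm above its underside; z is the jar's axis, up. Dark blue-grey body, white cap.
- tall_jar_center (a point): The tallest jar of polishing powder with a screw cap, upright, loose, about 0.09 kg: 46 mm in diameter, 62 mm high; the cap is the top 12 mm and 42 mm in diameter. This point is its centre, 31 mm above its underside; z is the jar's axis, up. Orange body, black cap.
- squat_jar_center (a point): The widest and lowest jar of polishing powder with a screw cap, upright, loose, about 0.09 kg: 52 mm in diameter, 48 mm high; the cap is the top 12 mm and 48 mm in diameter. This point is its centre, 24 mm above its underside; z is the jar's axis, up. Cream body and cap.
- round_holder_mouth (a point): Wooden holder, fixed to the bench, not movable, 26 mm high, round outside, 72 mm in diameter, with walls 8 mm thick round an open well 56 mm in diameter. The well is packed with firm cork whose top lies somewhere between 2 and 16 mm above the bench (it differs from start to start; feel for it). This point is the centre of the well's mouth, level with the rim, 26 mm above the bench; z up.
- square_holder_mouth (a point): Wooden holder, fixed to the bench, not movable, 26 mm high, square outside, 82 mm wide, with walls 8 mm thick round an open well 66 mm square; x and y lie square to its sides. The well is packed with firm cork whose top lies somewhere between 2 and 16 mm above the bench (it differs from start to start; feel for it). This point is the centre of the well's mouth, level with the rim, 26 mm above the bench; z up.
- hex_holder_mouth (a point): Wooden holder, fixed to the bench, not movable, 26 mm high, six-sided outside, 92 mm across the flats, with walls 8 mm thick round an open well 76 mm across the flats; x is square to one flat. The well is packed with firm cork whose top lies somewhere between 2 and 16 mm above the bench (it differs from start to start; feel for it). This point is the centre of the well's mouth, level with the rim, 26 mm above the bench; z up. It is the largest.
- wax_block_center (a point): Green carving-wax block lying flat, 50 x 90 x 24 mm (x, y, z), loose; to be left alone. This point is its centre, 12 mm above the bench.
- eraser_center (a point): Eraser in a card sleeve lying flat, 23 x 52 x 12 mm (x, y, z), loose; to be left alone. This point is its centre, 6 mm above the bench.
- tape_roll_center (a point): Roll of tape lying flat, 100 mm in diameter, 25 mm high, loose; to be left alone. This point is its centre, 12.5 mm above the bench.
Not all that is in view belongs to the job. Leave any purple or yellow look-alike of the part that bears narrow_jar_center alone.

How it is judged (in metres and radians):
At the end, for the whole second after the job is handed in: Each jar stands upright (within 0.1 rad) and at rest on the cork inside its own holder - narrow in round (axis within 12 mm of the well's centre), tall in square and squat in six-sided (within 17 mm) - with its underside below the rim, released (horizontal distance between narrow_jar_center and round_holder_mouth below 0.012 m and z of narrow_jar_center in the frame of round_holder_mouth below 0.023 m and angle between each of narrow_jar_center, tall_jar_center, squat_jar_center's own z axis and vertical below 0.1 rad and linear speed of each of narrow_jar, tall_jar, squat_jar below 0.02 m/s and horizontal distance between tall_jar_center and square_holder_mouth below 0.017 m and z of tall_jar_center in the frame of square_holder_mouth below 0.027 m and horizontal distance between squat_jar_center and hex_holder_mouth below 0.017 m and z of squat_jar_center in the frame of hex_holder_mouth below 0.02 m); the robot touches nothing.
It fails at once if the narrow jar is dropped (falls free of the gripper from more than about 10 mm) (contact force between the fingers and narrow_jar below 0.01 N and linear speed of narrow_jar above 0.45 m/s).
It fails at once if the tall jar is dropped (falls free of the gripper from more than about 10 mm) (contact force between the fingers and tall_jar below 0.01 N and linear speed of tall_jar above 0.45 m/s).
It fails at once if the squat jar is dropped (falls free of the gripper from more than about 10 mm) (contact force between the fingers and squat_jar below 0.01 N and linear speed of squat_jar above 0.45 m/s).
It fails at once if the wax block, the eraser or the tape roll is moved by more than 20 mm (distance of any of wax_block_center, eraser_center, tape_roll_center from where it was at the start of the episode above 0.02 m).
It also fails if it takes over 80 s, if anything falls off the work surface, if the arm or the gripper's body presses on something with over 40 N, if the wrist force passes 120 N, or if a joint passes its speed limit or range.

## Working session

There is one attempt and no reset: what is moved stays moved. The work goes in short steps, Python scripts to look and compute and a shell command to move; the robot and the scene stay as the last step left them, time stands still between calls to the robot, and variables do not carry over. Pictures are saved under pics/ and viewed, and the job is handed in when it is done.

```bash
mkdir -p pics; ls
python3 - <<'E'
from cell import env, optics, job
import cv2
s=env.state(); print(s)
for n in ["scene","top","wrist"]:
    p=optics.camera_params(n); print(n,p)
    im=optics.read_camera(n); cv2.imwrite(f"pics/{n}0.png",im[:,:,::-1])
E
```

```text
pics
{'t': 0.0, 'joints': array([ 1.15037837e+00,  4.91558359e-01,  1.55948592e+00,  2.58059796e-05,
        1.09170843e+00, -1.05546416e-01]), 'qvel': array([ 0.00159527, -0.00150235, -0.00032545,  0.00077435, -0.0011451 ,
        0.00122091]), 'tau': array([ 5.24803236e-04, -6.12646580e+01, -2.58162940e+01,  6.92342059e-02,
        4.83626628e-02, -9.22169784e-05]), 'eef_pos': array([193.39127137, 594.04975748, 214.04994252]), 'tcp_rot': array([-1.69606935,  1.56963605, -2.0109528 ]), 'ft_force': array([ 0.82160814,  0.40482438, -0.4451284 ]), 'moment': array([-0.02814729,  0.03911802,  0.03666845]), 'opening': 1.0005387004948951}
scene {'fx': 412.9426218932466, 'fy': 412.9426218932466, 'cx': 327.77982337156516, 'cy': 197.2535873562333, 'world_from_camera': array([[ 4.60286737e-01,  6.37945926e-01, -6.17382471e-01,
        -1.91577372e+02],
       [-8.87755000e-01,  3.34837240e-01, -3.15871941e-01,
        -2.60237064e+02],
       [ 5.21342506e-03,  6.93476041e-01,  7.20460826e-01,
         9.09085601e+02],
       [ 0.00000000e+00,  0.00000000e+00,  0.00000000e+00,
         1.00000
[... 254 characters left out ...]
994823e-03,  2.67588567e-02,
         1.44610666e+02],
       [ 2.75966453e-02,  1.86361039e-01,  9.82093676e-01,
         1.20138022e+03],
       [ 0.00000000e+00,  0.00000000e+00,  0.00000000e+00,
         1.00000000e+00]])}
wrist {'fx': 309.70691628693146, 'fy': 309.70691628693146, 'cx': 318.67816751085076, 'cy': 193.63414464228578, 'world_from_camera': array([[ 3.10045249e-01, -9.11059336e-01, -2.71740372e-01,
         1.17283554e+02],
       [ 9.50720055e-01,  2.96562320e-01,  9.04553346e-02,
         6.18363880e+02],
       [-1.82222195e-03, -2.86394268e-01,  9.58110120e-01,
         3.84460291e+02],
       [ 0.00000000e+00,  0.00000000e+00,  0.00000000e+00,
         1.00000000e+00]])}
```

View pics/scene0.png

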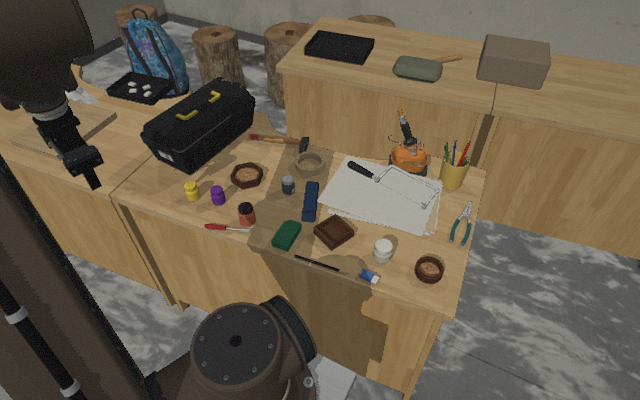

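View pics/top0.png

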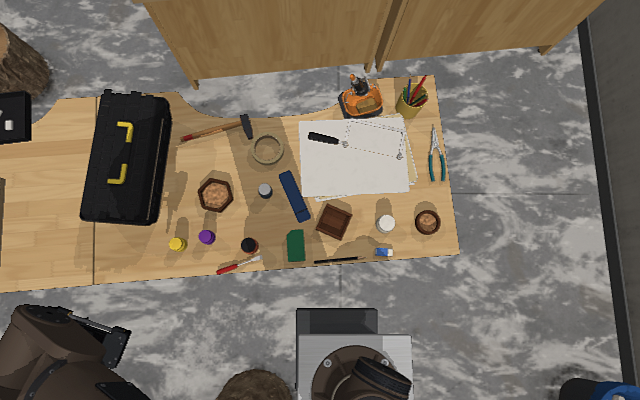

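View pics/wrist0.png

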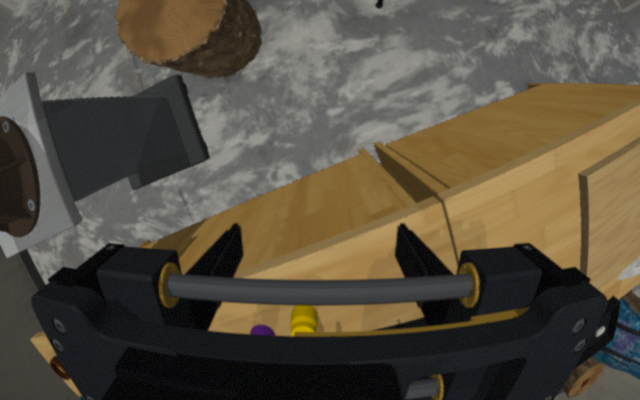

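Run:
```python
import cv2
t=cv2.imread("pics/top0.png")
cv2.imwrite("pics/topL.png",cv2.resize(t[165:285,160:290],None,fx=6,fy=5,interpolation=cv2.INTER_CUBIC)[:,:780])
a=cv2.resize(t[170:270,160:290],None,fx=6,fy=6,interpolation=cv2.INTER_CUBIC);cv2.imwrite("pics/topL.png",a)
a=cv2.resize(t[180:275,280:450],None,fx=4.7,fy=4.7,interpolation=cv2.INTER_CUBIC)[:, :799];cv2.imwrite("pics/topR.png",a)
```

```text
(no output)
```

View pics/topL.png

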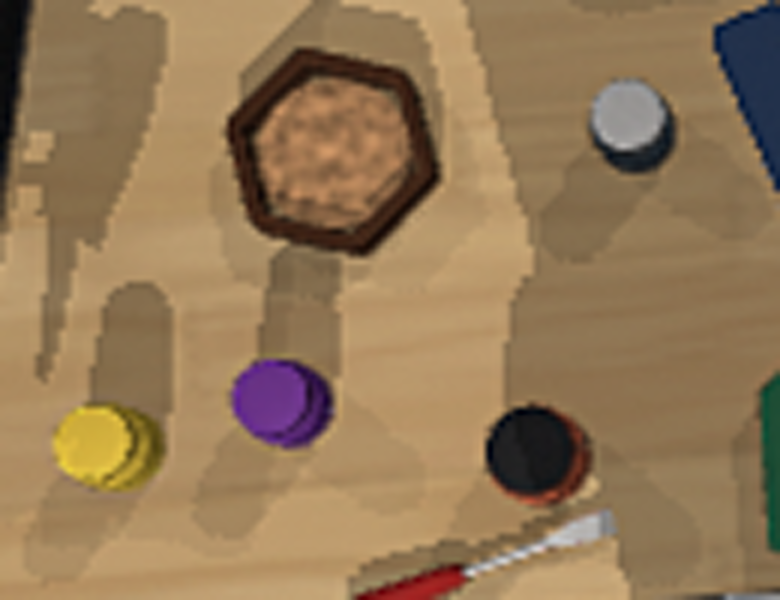

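View pics/topR.png

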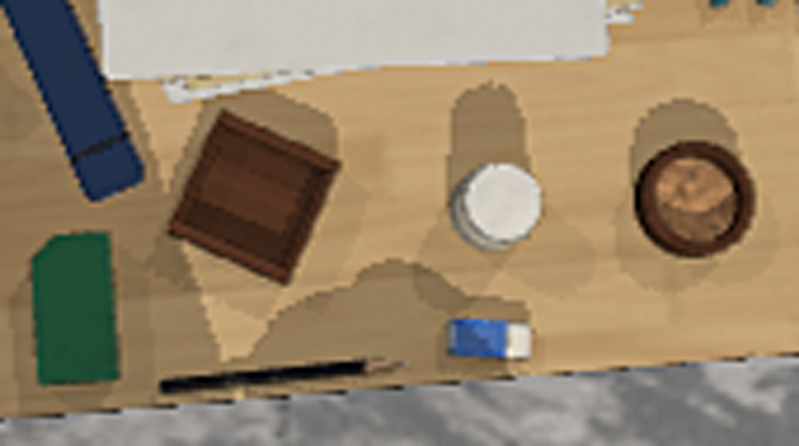

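The top view: narrow-jar candidates are the white-capped dark one (265,190), yellow (177,243) and purple (207,237), so the white-capped one is mine. The tall jar with the black cap is at (249,245) and the squat cream one at (387,223). The holders are hex (215,195), square (334,222) and round (428,222). Next I'll compute positions and cross-check them in the scene camera.

```bash
cat > h.py <<'E'
import numpy as np
from cell import env, optics
def ray(n,uv,z,p=None):
    p=p or optics.camera_params(n); T=p["world_from_camera"]
    d=T[:3,:3]@np.array([(uv[0]-p["cx"])/p["fx"],-(uv[1]-p["cy"])/p["fy"],-1])
    o=T[:3,3]; return o+d*(z-o[2])/d[2]
def proj(n,X,p=None):
    p=p or optics.camera_params(n); T=p["world_from_camera"]
    c=T[:3,:3].T@(np.array(X)-T[:3,3]); return p["cx"]+p["fx"]*c[0]/-c[2], p["cy"]-p["fy"]*c[1]/-c[2]
E
python3 - <<'E'
from h import *
import cv2
im=cv2.imread("pics/scene0.png")
x0,y0,f=170,150,2.6
im=cv2.resize(im[150:300,170:470],None,fx=f,fy=f,interpolation=cv2.INTER_CUBIC)
for k,uv,z in [("narrow",(264.5,189.2),54),("tall",(248.8,244.8),62),("squat",(387,223.2),48),("hex",(215.5,194.8),26),("sq",(334.3,222.1),26),("rnd",(427.9,222.3),26),("wax",(296,245.4),24),("purple",(206,236.3),54),("yellow",(176,243.5),54),("eraser",(384,252),12)]:
    X=ray("top",uv,z); u=np.array(proj("scene",X)); print(k,X.round(1),np.hypot(*X[:2]).round(),u.round(1))
    q=((u-[x0,y0]+.5)*f).astype(int); cv2.drawMarker(im,tuple(map(int,q)),(255,0,255),0,10,1)
cv2.imwrite("pics/sc1.png",im)
E
```

```text
narrow [556.7 258.2  54. ] 614.0 [287.8 178. ]
tall [398.1 296.6  62. ] 497.0 [246.2 206.1]
squat [461.8 -91.3  48. ] 471.0 [383.9 244.7]
hex [544.9 402.4  26. ] 677.0 [247.1 172.1]
sq [466.9  57.3  26. ] 470.0 [333.8 228.3]
rnd [ 467.8 -215.6   26. ] 515.0 [429.  266.3]
wax [399.6 167.3  24. ] 433.0 [287.1 231.2]
purple [421.8 417.   54. ] 593.0 [217.3 188.7]
yellow [401.5 498.4  54. ] 640.0 [190.9 183.9]
eraser [382.4 -87.4  12. ] 392.0 [369.3 274.8]
```

View pics/sc1.png

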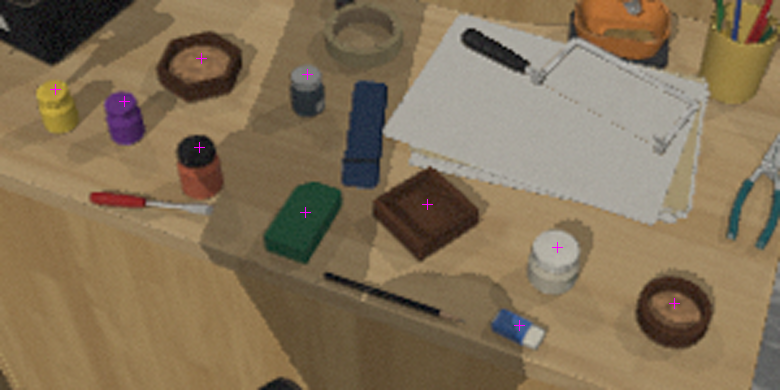

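```bash
python3 -m handwheel '[{"travel":[25,-37,-5],"roll":6},{"travel":[50,-74,-10],"roll":12},{"travel":[75,-111,-15],"roll":18},{"travel":[102,-148,-20],"roll":18},{"travel":[128,-185,-30],"roll":18},{"travel":[153,-222,-40],"roll":18},{"travel":[178,-260,-50],"roll":18},{"travel":[204.6,-297.7,-60],"roll":18}]' -0.55; python3 -m handwheel '[{"travel":[0,0,0],"roll":0},{"travel":[0,0,0],"roll":0},{"travel":[0,0,0],"roll":0}]'
python3 - <<'E'
from h import *; import cv2
s=env.state();p=optics.camera_params("wrist");print(s['t'],s['eef_pos'],s['opening'],p['world_from_camera'].round(3).tolist())
cv2.imwrite("pics/w1.png",optics.read_camera("wrist")[:,:,::-1])
cv2.imwrite("pics/s1.png",optics.read_camera("scene")[:,:,::-1])
E
```

```text
t: 0.95
eef_pos: [398.7, 295.0, 154.3]
tcp_rot: [1.461, 1.571, 1.461]
ft_force: [0.2, 0.5, -0.0]
opening: 0.775
t: 1.25
eef_pos: [397.8, 297.2, 154.8]
tcp_rot: [1.348, 1.571, 1.348]
ft_force: [-0.3, 0.1, 0.6]
opening: 0.773
1.25 [397.78254473 297.19048614 154.79360643] 0.7728885693342736 [[0.001, -0.958, -0.286, 317.597], [1.0, 0.0, 0.001, 296.213], [-0.001, -0.286, 0.958, 325.123], [0.0, 0.0, 0.0, 1.0]]
```

View pics/w1.png

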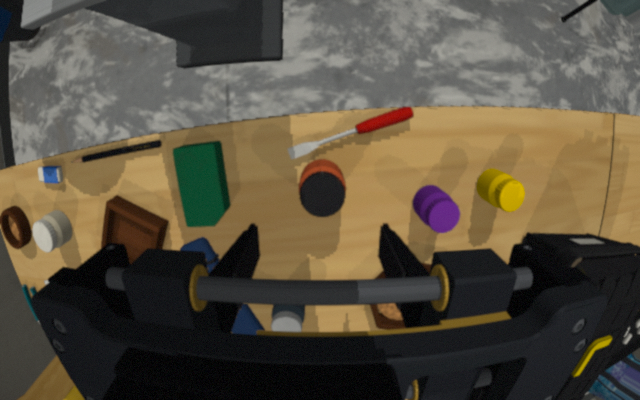

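View pics/s1.png

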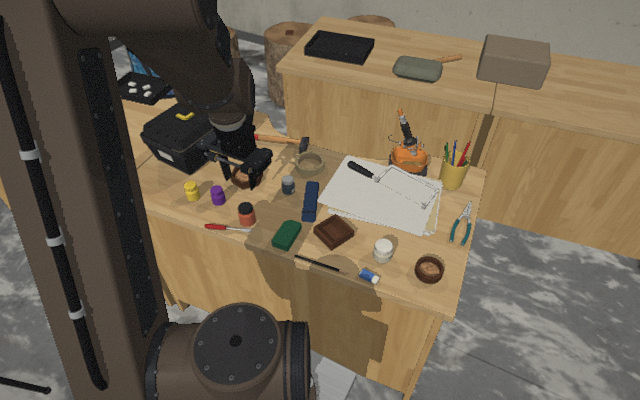

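```bash
cat >> h.py <<'E'
def wray(uv,z,p):
    T=p["world_from_camera"]; a=np.array([(uv[0]-p["cx"]),(uv[1]-p["cy"])])/p["fx"]
    r=np.hypot(*a); d=np.array([np.sin(r)*a[0]/r,-np.sin(r)*a[1]/r,-np.cos(r)]) if r>0 else np.array([0,0,-1.])
    d=T[:3,:3]@d; o=T[:3,3]; return (o+d*(z-o[2])/d[2]).round(1)
E
python3 - <<'E'
from h import *
p=optics.camera_params("wrist")
print(wray((323,194),62,p), "wax",wray((204,184),24,p),"sq",wray((135,231),26,p),"squat",wray((56,230),48,p),"rnd",wray((14,227),26,p))
E
```

```text
[396.3 300.2  62. ] wax [396.9 175.4  24. ] sq [453.9  75.5  26. ] squat [450.6 -50.6  48. ] rnd [ 464.1 -201.4   26. ]
```

The wrist view puts the tall jar's cap at (323,194), about (396,300), which agrees with the top view within 4 mm. I'm going down on it.

```bash
python3 -m handwheel '[{"travel":[-0.5,1.5,-35],"roll":0},{"travel":[-0.5,1.5,-70],"roll":0},{"travel":[-0.5,1.5,-100],"roll":0},{"travel":[-0.5,1.5,-118],"roll":0},{"travel":[-0.5,1.5,-125],"roll":0},{"travel":[-0.5,1.5,-125],"roll":0}]'; python3 -m handwheel '[{"travel":[0,0,0],"roll":0},{"travel":[0,0,0],"roll":0},{"travel":[0,0,0],"roll":0},{"travel":[0,0,0],"roll":0},{"travel":[0,0,0],"roll":0},{"travel":[0,0,0],"roll":0}]' 1
python3 - <<'E'
from h import *; import cv2
s=env.state();print(s['t'],s['eef_pos'],s['opening']*95)
cv2.imwrite("pics/w2.png",optics.read_camera("wrist")[:,:,::-1])
E
```

```text
t: 1.95
eef_pos: [397.0, 298.6, 29.3]
tcp_rot: [-2.708, 1.57, -2.708]
ft_force: [0.0, -0.4, 1.1]
opening: 0.773
t: 2.55
eef_pos: [397.9, 298.3, 30.2]
tcp_rot: [0.63, 1.57, 0.629]
ft_force: [-0.3, 1.0, 5.9]
opening: 0.461
2.55 [397.88147954 298.28193627  30.16440267] 43.80583423503928
```

View pics/w2.png

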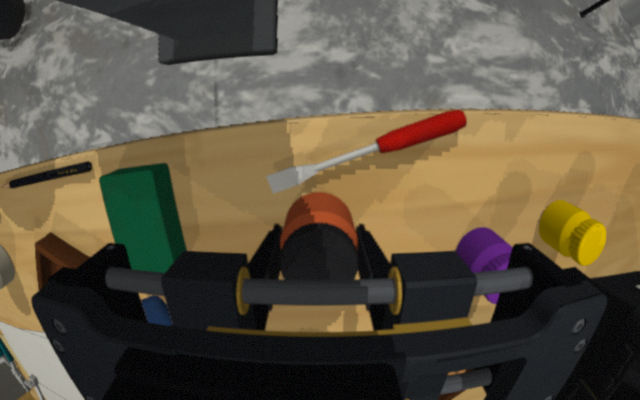

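```bash
python3 -m handwheel '[{"travel":[0,0,15],"roll":0},{"travel":[0,0,40],"roll":0},{"travel":[0,0,70],"roll":0},{"travel":[0,0,90],"roll":0},{"travel":[5,-15,90],"roll":0},{"travel":[12,-40,90],"roll":0},{"travel":[21,-75,90],"roll":0},{"travel":[30,-107,90],"roll":0}]'; python3 -m handwheel '[{"travel":[10,-35,0],"roll":0},{"travel":[20,-70,0],"roll":0},{"travel":[30,-100,0],"roll":0},{"travel":[36,-123,0],"roll":0},{"travel":[39,-134,0],"roll":0},{"travel":[39,-134,0],"roll":0},{"travel":[39,-134,0],"roll":0}]'
python3 - <<'E'
from h import *; import cv2
s=env.state();print(s['t'],s['eef_pos'],s['opening']*95,s['ft_force'])
cv2.imwrite("pics/w3.png",optics.read_camera("wrist")[:,:,::-1])
t=optics.read_camera("top")[:,:,::-1];cv2.imwrite("pics/t3.png",t)
t=optics.read_camera("scene")[:,:,::-1];cv2.imwrite("pics/s3.png",cv2.resize(t[130:310,240:480],None,fx=3.3,fy=3.3,interpolation=cv2.INTER_CUBIC))
E
```

```text
t: 3.4
eef_pos: [427.5, 189.9, 119.7]
tcp_rot: [3.134, 1.571, 3.134]
ft_force: [0.4, -0.5, -0.7]
opening: 0.462
t: 4.1
eef_pos: [466.3, 57.7, 119.6]
tcp_rot: [2.576, 1.57, 2.575]
ft_force: [0.6, 0.3, -0.9]
opening: 0.465
4.1 [466.28047135  57.66110685 119.62017591] 44.14340931635277 [ 0.55739474  0.26734833 -0.85280234]
```

View pics/w3.png

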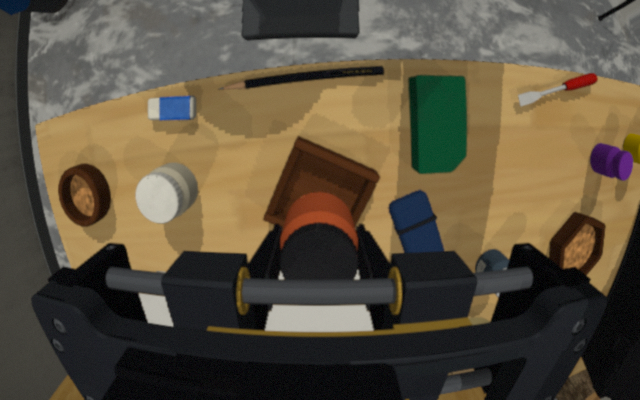

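View pics/s3.png

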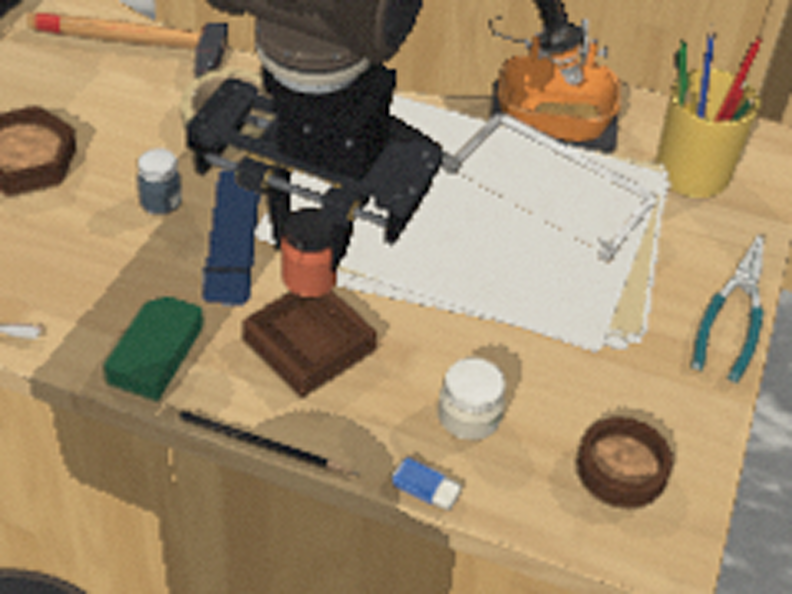

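Run:
```python
from h import *
p=optics.camera_params("wrist")
v=[wray(u,26,p) for u in [(300,139),(379,178),(265,215)]]
print(v,"c",(v[1]+v[2])/2, "side",np.linalg.norm(v[0]-v[1]),np.linalg.norm(v[0]-v[2]))
print("rnd",[wray(u,26,p) for u in [(84,163.5),(84,226),(58,196),(110,190)]],"squat cap",wray((159,199),48,p))
```

```text
[array([416.3,  40.8,  26. ]), array([450.5, 110.4,  26. ]), array([485.5,   7.5,  26. ])] c [468.    58.95  26.  ] side 77.54869437972505 76.79537746505318
rnd [array([ 431.2, -196. ,   26. ]), array([ 504.4, -216.1,   26. ]), array([ 468. , -252.9,   26. ]), array([ 461.1, -162.4,   26. ])] squat cap [463.5 -87.2  48. ]
```

The square holder from the wrist view is (468,59), in line with the top view at (467,57), and the arm is above it. I'm lowering now.

```bash
python3 -m handwheel '[{"travel":[1,0.5,-25],"roll":0},{"travel":[1,0.5,-48],"roll":0},{"travel":[1,0.5,-62],"roll":0},{"travel":[1,0.5,-68],"roll":0},{"travel":[1,0.5,-68],"roll":0},{"travel":[1,0.5,-68],"roll":0}]'; for i in 1 2; do python3 -m handwheel '[{"travel":[0,0,-1.5],"roll":0},{"travel":[0,0,-3],"roll":0},{"travel":[0,0,-3],"roll":0}]'; done
```

```text
t: 4.85
eef_pos: [467.8, 57.9, 52.1]
tcp_rot: [0.172, 1.57, 0.172]
ft_force: [0.2, 0.2, 0.4]
opening: 0.463
t: 5.15
eef_pos: [467.7, 57.6, 48.8]
tcp_rot: [0.175, 1.57, 0.174]
ft_force: [0.2, -0.5, -1.0]
opening: 0.466
t: 5.45
eef_pos: [467.5, 57.6, 45.5]
tcp_rot: [2.814, 1.57, 2.814]
ft_force: [0.2, 0.3, -0.9]
opening: 0.464
```

```bash
python3 -m handwheel '[{"travel":[0,0,-1],"roll":0},{"travel":[0,0,-2],"roll":0},{"travel":[0,0,-2],"roll":0}]'; python3 -m handwheel '[{"travel":[0,0,-1],"roll":0},{"travel":[0,0,-2],"roll":0},{"travel":[0,0,-2],"roll":0}]'
```

```text
t: 5.75
eef_pos: [467.5, 57.6, 43.5]
tcp_rot: [2.742, 1.571, 2.742]
ft_force: [0.1, 0.4, -0.2]
opening: 0.467
t: 6.05
eef_pos: [467.6, 57.6, 41.5]
tcp_rot: [2.671, 1.571, 2.67]
ft_force: [0.2, 0.6, -0.7]
opening: 0.462
```

```bash
python3 -m handwheel '[{"travel":[0,0,-1],"roll":0},{"travel":[0,0,-2],"roll":0},{"travel":[0,0,-2],"roll":0}]'
```

```text
t: 6.35
eef_pos: [467.5, 57.6, 39.5]
tcp_rot: [2.704, 1.571, 2.703]
ft_force: [-1.0, -0.9, -0.4]
opening: 0.463
```

```bash
python3 -m handwheel '[{"travel":[0,0,-1],"roll":0},{"travel":[0,0,-2],"roll":0},{"travel":[0,0,-2],"roll":0}]'
```

```text
t: 6.65
eef_pos: [467.7, 57.6, 38.1]
tcp_rot: [0.114, 1.57, 0.113]
ft_force: [-1.9, -0.7, 7.6]
opening: 0.467
```

```bash
python3 -m handwheel '[{"travel":[0,0,-1],"roll":0},{"travel":[0,0,-2],"roll":0},{"travel":[0,0,-2],"roll":0}]'
```

```text
t: 6.95
eef_pos: [468.1, 57.6, 37.4]
tcp_rot: [-0.021, 1.568, -0.021]
ft_force: [-6.6, -0.3, 31.2]
opening: 0.461
```

```bash
python3 -m handwheel '[{"travel":[0,0,-1],"roll":0},{"travel":[0,0,-1.5],"roll":0},{"travel":[0,0,-1.5],"roll":0}]'
```

```text
t: 7.25
eef_pos: [468.6, 57.6, 36.4]
tcp_rot: [-0.01, 1.567, -0.01]
ft_force: [-5.5, -1.1, 36.9]
opening: 0.465
```

Contact came at TCP z of about 38, so the cork top is about 8 mm. I'll ease the pressing, open, and lift away.

```bash
python3 -m handwheel '[{"travel":[0,0,1],"roll":0},{"travel":[0,0,2.2],"roll":0},{"travel":[0,0,2.2],"roll":0}]'; python3 -m handwheel '[{"travel":[0,0,0],"roll":0},{"travel":[0,0,0],"roll":0},{"travel":[0,0,0],"roll":0},{"travel":[0,0,0],"roll":0}]' -0.5; python3 -m handwheel '[{"travel":[0,0,10],"roll":0},{"travel":[0,0,35],"roll":0},{"travel":[0,0,65],"roll":0},{"travel":[0,0,95],"roll":0},{"travel":[0,0,95],"roll":0}]'
python3 - <<'E'
from h import *; import cv2
s=env.state();print(s['t'],s['eef_pos'],s['opening']*95,s['ft_force'])
p=optics.camera_params("wrist")
cv2.imwrite("pics/w4.png",optics.read_camera("wrist")[:,:,::-1])
E
```

```text
t: 7.55
eef_pos: [467.6, 57.6, 36.6]
tcp_rot: [0.319, 1.571, 0.319]
ft_force: [-1.3, -0.5, 9.5]
opening: 0.46
t: 7.95
eef_pos: [467.5, 57.6, 36.2]
tcp_rot: [2.841, 1.57, 2.841]
ft_force: [-0.1, -0.3, 0.5]
opening: 0.727
t: 8.45
eef_pos: [469.0, 57.6, 135.0]
tcp_rot: [-0.004, 1.565, -0.004]
ft_force: [-0.8, 0.4, 0.3]
opening: 0.75
8.45 [468.97847844  57.64939838 135.01858162] 71.23214712462878 [-0.77024461  0.40644285  0.32184664]
```

View pics/w4.png

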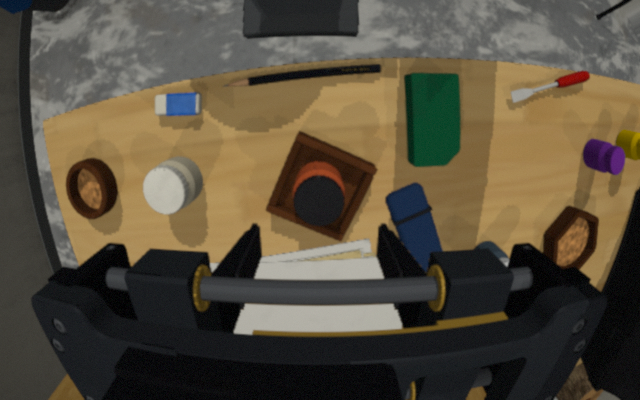

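```bash
python3 - <<'E'
from h import *
p=optics.camera_params("wrist"); print(env.state()['eef_pos'],wray((319,201),70,p))
E
python3 -m handwheel '[{"travel":[12,28,0],"roll":0},{"travel":[26,60,0],"roll":0},{"travel":[40,92,0],"roll":0},{"travel":[54,124,0],"roll":0},{"travel":[68,155,0],"roll":0},{"travel":[80,182,0],"roll":0},{"travel":[88,200,0],"roll":0},{"travel":[88,200,0],"roll":0}]' -0.35
python3 - <<'E'
from h import *; import cv2
s=env.state();print(s['t'],s['eef_pos'],s['opening']*95,s['ft_force'])
p=optics.camera_params("wrist")
cv2.imwrite("pics/w5.png",optics.read_camera("wrist")[:,:,::-1])
E
```

```text
[468.25905175  57.64377194 133.27021491] [464.2  56.7  70. ]
t: 9.3
eef_pos: [555.6, 259.3, 130.0]
tcp_rot: [-3.014, 1.57, -3.013]
ft_force: [-0.1, -0.5, -1.0]
opening: 0.672
9.3 [555.62644647 259.29134312 129.96070711] 63.829323394153995 [-0.13710339 -0.46337792 -0.96731595]
```

View pics/w5.png

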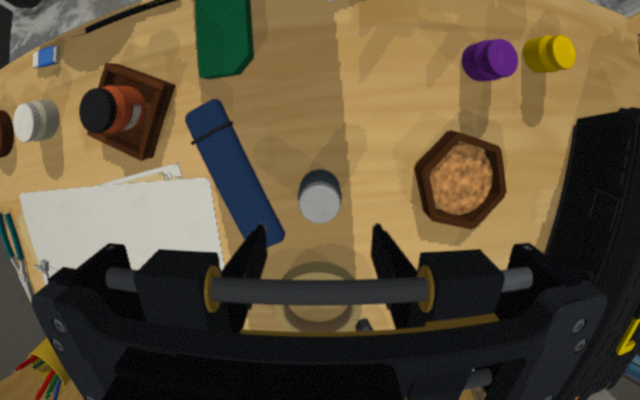

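Run:
```python
from h import *
p=optics.camera_params("wrist"); print(env.state()['eef_pos'],wray((320,197),54,p))
v=[wray(u,26,p) for u in [(455,131),(507,150),(503,205),(470,228),(418,205),(419,166)]]
print(v,np.mean(v,0))
```

```text
[555.01986988 258.05096231 130.01498907] [551.2 257.9  54. ]
[array([495. , 385.1,  26. ]), array([510.2, 448.1,  26. ]), array([569.1, 452.9,  26. ]), array([594. , 415.2,  26. ]), array([568. , 352.9,  26. ]), array([529.6, 350.5,  26. ])] [544.31666667 400.78333333  26.        ]
```

Two views put the narrow jar (white cap, dark body, wrist pixel (320,197)) at about (555,258). The hex holder is about (544,401). I'm descending on the narrow jar.

```bash
python3 -m handwheel '[{"travel":[0,0,-30],"roll":0},{"travel":[0,0,-60],"roll":0},{"travel":[0,0,-85],"roll":0},{"travel":[0,0,-96],"roll":0},{"travel":[0,0,-101],"roll":0},{"travel":[0,0,-101],"roll":0},{"travel":[0,0,-101],"roll":0}]'; python3 -m handwheel '[{"travel":[0,0,0],"roll":0},{"travel":[0,0,0],"roll":0},{"travel":[0,0,0],"roll":0},{"travel":[0,0,0],"roll":0},{"travel":[0,0,0],"roll":0},{"travel":[0,0,0],"roll":0}]' 1
python3 -m handwheel '[{"travel":[0,0,15],"roll":0},{"travel":[0,0,40],"roll":0},{"travel":[0,0,70],"roll":0},{"travel":[0,0,90],"roll":0},{"travel":[0,0,100],"roll":0},{"travel":[0,0,100],"roll":0}]'
python3 - <<'E'
from h import *; import cv2
s=env.state();print(s['t'],s['eef_pos'],s['opening']*95)
cv2.imwrite("pics/w6.png",optics.read_camera("wrist")[:,:,::-1])
E
```

```text
t: 10.05
eef_pos: [556.0, 257.6, 31.4]
tcp_rot: [0.371, 1.569, 0.37]
ft_force: [-0.1, 0.3, 0.6]
opening: 0.67
t: 10.65
eef_pos: [555.7, 257.8, 30.7]
tcp_rot: [0.618, 1.57, 0.617]
ft_force: [-0.8, 1.4, 3.7]
opening: 0.389
t: 11.25
eef_pos: [556.0, 257.7, 131.9]
tcp_rot: [0.336, 1.569, 0.336]
ft_force: [-0.2, 1.3, -0.1]
opening: 0.389
11.25 [555.96806771 257.70140706 131.89939192] 36.99811199052546
```

View pics/w6.png

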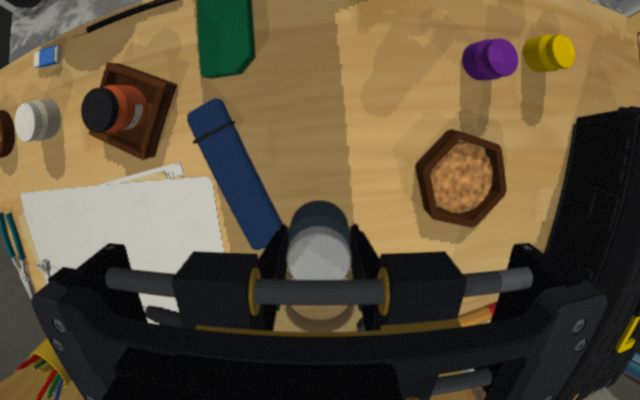

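```bash
python3 -m handwheel '[{"travel":[-3,-15,0],"roll":0},{"travel":[-8,-45,0],"roll":0},{"travel":[-15,-80,0],"roll":0},{"travel":[-21,-115,0],"roll":0},{"travel":[-28,-150,0],"roll":0},{"travel":[-34,-185,0],"roll":0},{"travel":[-41,-220,0],"roll":0},{"travel":[-47,-255,0],"roll":0}]'
python3 -m handwheel '[{"travel":[-6,-35,0],"roll":0},{"travel":[-13,-70,0],"roll":0},{"travel":[-20,-105,0],"roll":0},{"travel":[-27,-145,0],"roll":0},{"travel":[-34,-180,0],"roll":0},{"travel":[-39,-206,0],"roll":0},{"travel":[-41,-218,0],"roll":0},{"travel":[-41,-218,0],"roll":0}]'
python3 -m handwheel '[{"travel":[0,0,0],"roll":0},{"travel":[0,0,0],"roll":0}]'
python3 - <<'E'
from h import *; import cv2
s=env.state();print(s['t'],s['eef_pos'],s['opening']*95)
cv2.imwrite("pics/w7.png",optics.read_camera("wrist")[:,:,::-1])
t=optics.read_camera("scene")[:,:,::-1];cv2.imwrite("pics/s7.png",cv2.resize(t[170:300,350:480],None,fx=4.5,fy=4.5,interpolation=cv2.INTER_CUBIC))
E
```

```text
t: 12.1
eef_pos: [507.0, 0.7, 129.3]
tcp_rot: [3.019, 1.569, 3.019]
ft_force: [0.1, -0.5, -0.6]
opening: 0.381
t: 12.9
eef_pos: [466.7, -216.4, 129.6]
tcp_rot: [2.556, 1.569, 2.553]
ft_force: [0.0, 0.2, -0.4]
opening: 0.385
t: 13.1
eef_pos: [467.6, -214.3, 130.2]
tcp_rot: [2.301, 1.57, 2.302]
ft_force: [0.5, -0.6, -0.6]
opening: 0.39
13.1 [ 467.59093122 -214.27869176  130.18604718] 37.04035370275484
```

View pics/w7.png

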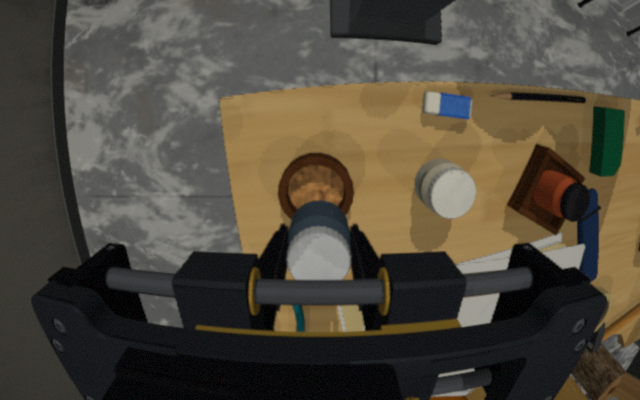

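View pics/s7.png

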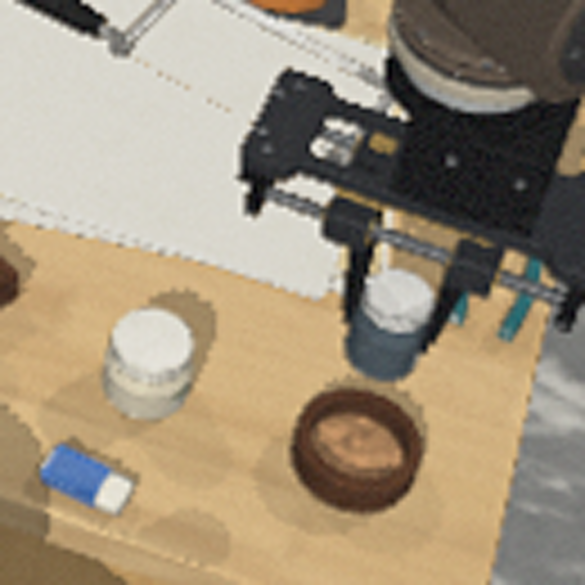

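Run:
```python
from h import *
p=optics.camera_params("wrist"); print(env.state()['eef_pos'])
for u in [(278,188),(353.5,188),(316,152)]: print(wray(u,26,p))
print("squat",wray((447,191),48,p))
# scene rim: outer ellipse at rim
for u in [(350+291/4.5-.5,170+443/4.5-.5),(350+424/4.5-.5,170+445/4.5-.5)]: print(ray("scene",u,26).round(1))
for a in [(467.8,-215.6,26),(467.8-36,-215.6,26),(467.8+36,-215.6,26),(467.8,-251.6,26),(467.8,-179.6,26)]:
    u=np.array(proj("scene",a)); print(((u-[350,170]+.5)*4.5).round(1))
```

```text
[ 467.77716061 -214.37258912  130.35665147]
[ 464.2 -253.3   26. ]
[ 464.2 -183.4   26. ]
[ 430.7 -218.    26. ]
squat [ 460.5 -100.    48. ]
[ 445.3 -183.5   26. ]
[ 479.  -250.8   26. ]
[357.9 435.6]
[337.9 483.5]
[377.  389.7]
[419.6 460.4]
[297.5 411.3]
```

```bash
python3 -m handwheel '[{"travel":[0,-2,-20],"roll":0},{"travel":[0,-2,-45],"roll":0},{"travel":[0,-2,-65],"roll":0},{"travel":[0,-2,-75],"roll":0},{"travel":[0,-2,-79],"roll":0},{"travel":[0,-2,-79],"roll":0},{"travel":[0,-2,-79],"roll":0}]';  python3 -m handwheel '[{"travel":[0,0,-1],"roll":0},{"travel":[0,0,-2],"roll":0},{"travel":[0,0,-2],"roll":0}]'
```

```text
t: 13.9
eef_pos: [468.0, -217.5, 52.1]
tcp_rot: [-0.501, 1.57, -0.501]
ft_force: [0.1, -0.2, 0.1]
opening: 0.391
t: 14.2
eef_pos: [467.6, -217.4, 49.6]
tcp_rot: [-0.301, 1.57, -0.302]
ft_force: [-1.0, -1.0, -1.0]
opening: 0.391
```

```bash
python3 -m handwheel '[{"travel":[0,0,-1],"roll":0},{"travel":[0,0,-2],"roll":0},{"travel":[0,0,-2],"roll":0}]'
```

```text
t: 14.5
eef_pos: [467.5, -217.4, 47.2]
tcp_rot: [2.215, 1.571, 2.215]
ft_force: [0.1, -0.2, -0.8]
opening: 0.388
```

```bash
python3 -m handwheel '[{"travel":[0,0,-1],"roll":0},{"travel":[0,0,-2],"roll":0},{"travel":[0,0,-2],"roll":0}]'
```

```text
t: 14.8
eef_pos: [467.5, -217.3, 45.2]
tcp_rot: [2.35, 1.57, 2.349]
ft_force: [0.1, -0.9, -0.3]
opening: 0.391
```

```bash
python3 -m handwheel '[{"travel":[0,0,-1],"roll":0},{"travel":[0,0,-1.5],"roll":0},{"travel":[0,0,-1.5],"roll":0}]'
```

```text
t: 15.1
eef_pos: [467.6, -217.4, 43.8]
tcp_rot: [1.967, 1.571, 1.966]
ft_force: [0.2, 0.5, -0.6]
opening: 0.389
```

```bash
python3 -m handwheel '[{"travel":[0,0,-1],"roll":0},{"travel":[0,0,-1.5],"roll":0},{"travel":[0,0,-1.5],"roll":0}]'
```

```text
t: 15.4
eef_pos: [467.6, -217.4, 42.3]
tcp_rot: [2.055, 1.571, 2.055]
ft_force: [0.7, -0.8, -0.7]
opening: 0.384
```

```bash
python3 -m handwheel '[{"travel":[0,0,-1],"roll":0},{"travel":[0,0,-1.5],"roll":0},{"travel":[0,0,-1.5],"roll":0}]'
```

```text
t: 15.7
eef_pos: [467.6, -217.4, 40.8]
tcp_rot: [1.798, 1.571, 1.797]
ft_force: [-0.5, -1.0, -1.1]
opening: 0.387
```

```bash
python3 -m handwheel '[{"travel":[0,0,-1],"roll":0},{"travel":[0,0,-1.5],"roll":0},{"travel":[0,0,-1.5],"roll":0}]'
```

```text
t: 16.0
eef_pos: [467.6, -217.4, 39.5]
tcp_rot: [0.159, 1.571, 0.158]
ft_force: [-0.6, 0.3, 3.0]
opening: 0.388
```

```bash
python3 -m handwheel '[{"travel":[0,0,-0.8],"roll":0},{"travel":[0,0,-0.8],"roll":0}]'
```

```text
t: 16.2
eef_pos: [467.7, -217.4, 39.3]
tcp_rot: [-0.402, 1.57, -0.403]
ft_force: [-3.4, 1.4, 13.1]
opening: 0.387
```

It's standing on the cork, with the top at about 9 mm. Releasing.

```bash
python3 -m handwheel '[{"travel":[0,0,0.8],"roll":0},{"travel":[0,0,0.8],"roll":0}]'; python3 -m handwheel '[{"travel":[0,0,0],"roll":0},{"travel":[0,0,0],"roll":0},{"travel":[0,0,0],"roll":0},{"travel":[0,0,0],"roll":0}]' -0.35; python3 -m handwheel '[{"travel":[0,0,10],"roll":0},{"travel":[0,0,35],"roll":0},{"travel":[0,0,65],"roll":0},{"travel":[0,0,90],"roll":0},{"travel":[0,0,90],"roll":0},{"travel":[0,0,90],"roll":0}]'
python3 - <<'E'
from h import *; import cv2
s=env.state();print(s['t'],s['eef_pos'],s['opening']*95,s['ft_force'])
cv2.imwrite("pics/w8.png",optics.read_camera("wrist")[:,:,::-1])
E
```

```text
t: 16.4
eef_pos: [467.6, -217.4, 39.5]
tcp_rot: [-0.228, 1.571, -0.229]
ft_force: [-1.0, 0.1, 4.2]
opening: 0.389
t: 16.8
eef_pos: [467.6, -217.4, 39.2]
tcp_rot: [2.234, 1.571, 2.233]
ft_force: [-0.1, 0.0, 0.1]
opening: 0.649
t: 17.4
eef_pos: [467.7, -217.4, 130.1]
tcp_rot: [-0.499, 1.569, -0.499]
ft_force: [0.5, -0.2, 0.1]
opening: 0.672
17.4 [ 467.66902711 -217.40890811  130.06580694] 63.85305614272266 [ 0.46703371 -0.15456931  0.05006615]
```

View pics/w8.png

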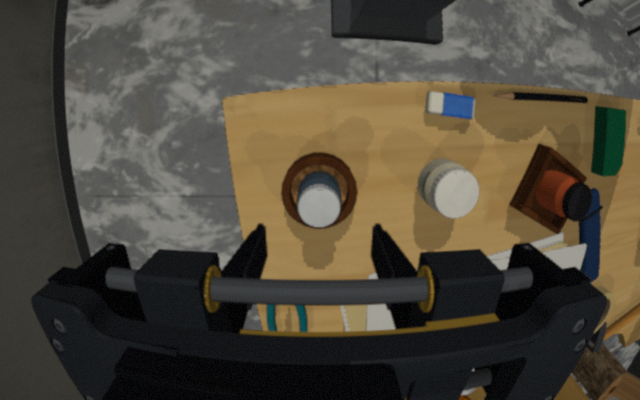

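Run:
```python
from h import *
p=optics.camera_params("wrist"); print(env.state()['joints'].round(2)); print(wray((320,206),63,p))
for u in [(282,190),(356.5,190),(319,152.5)]: print(wray(u,26,p))
for u in [(172,150),(172,100),(165,220)]: print("toolbox edge",ray("top",u,150).round(), ray("top",u,0).round())
```

```text
[-0.56  0.45  1.92  0.    0.77 -2.13]
[ 468.3 -217.4   63. ]
[ 465.4 -252.3   26. ]
[ 465.4 -183.6   26. ]
[ 430.6 -218.1   26. ]
toolbox edge [641. 495. 150.] [687. 545.   0.]
toolbox edge [782. 505. 150.] [848. 556.   0.]
toolbox edge [454. 501. 150.] [474. 551.   0.]
```

```bash
python3 -m handwheel '[{"travel":[-1,25,0],"roll":0},{"travel":[-2,60,0],"roll":0},{"travel":[-4,95,0],"roll":0},{"travel":[-6,118,0],"roll":0},{"travel":[-6,125,0],"roll":0},{"travel":[-6,125,0],"roll":0},{"travel":[-6,125,0],"roll":0}]' -0.65
python3 - <<'E'
from h import *; import cv2
s=env.state();print(s['t'],s['eef_pos'],s['opening']*95,s['ft_force'])
p=optics.camera_params("wrist")
cv2.imwrite("pics/w9.png",optics.read_camera("wrist")[:,:,::-1])
E
```

```text
t: 18.15
eef_pos: [461.8, -93.1, 129.0]
tcp_rot: [2.815, 1.57, 2.815]
ft_force: [-0.5, 0.1, 0.9]
opening: 0.825
18.15 [461.79972613 -93.05149092 129.04969342] 78.33416291864617 [-0.53943767  0.13727039  0.89294315]
```

View pics/w9.png

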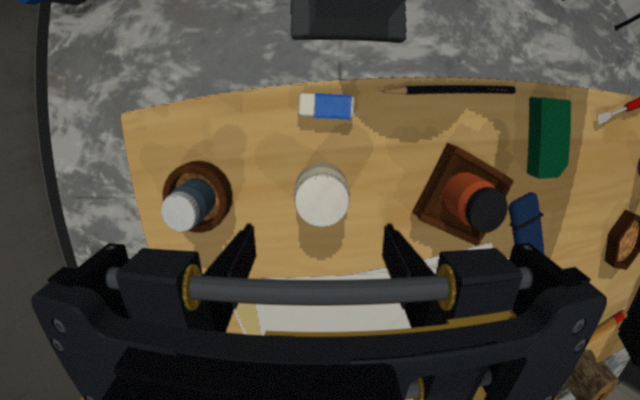

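The squat jar's cap at (322,197) sits on the grip line to within about 2 mm. Descending, closing and lifting.

```bash
python3 -m handwheel '[{"travel":[-0.5,1,-30],"roll":0},{"travel":[-0.5,1,-60],"roll":0},{"travel":[-0.5,1,-85],"roll":0},{"travel":[-0.5,1,-97],"roll":0},{"travel":[-0.5,1,-102],"roll":0},{"travel":[-0.5,1,-102],"roll":0},{"travel":[-0.5,1,-102],"roll":0}]'; python3 -m handwheel '[{"travel":[0,0,0],"roll":0},{"travel":[0,0,0],"roll":0},{"travel":[0,0,0],"roll":0},{"travel":[0,0,0],"roll":0},{"travel":[0,0,0],"roll":0},{"travel":[0,0,0],"roll":0}]' 1
python3 -m handwheel '[{"travel":[0,0,10],"roll":0},{"travel":[0,0,35],"roll":0},{"travel":[0,0,65],"roll":0},{"travel":[0,0,90],"roll":0},{"travel":[0,0,100],"roll":0},{"travel":[0,0,100],"roll":0}]'
python3 - <<'E'
from h import *; import cv2
s=env.state();print(s['t'],s['eef_pos'],s['opening']*95)
cv2.imwrite("pics/w10.png",optics.read_camera("wrist")[:,:,::-1])
E
```

```text
t: 18.9
eef_pos: [461.4, -91.9, 27.8]
tcp_rot: [-0.227, 1.57, -0.228]
ft_force: [0.6, 0.8, 0.1]
opening: 0.824
t: 19.5
eef_pos: [461.2, -91.4, 27.5]
tcp_rot: [0.014, 1.571, 0.014]
ft_force: [-0.1, 0.2, 3.8]
opening: 0.498
t: 20.1
eef_pos: [461.5, -91.5, 128.5]
tcp_rot: [-0.294, 1.568, -0.295]
ft_force: [0.3, -0.9, -2.6]
opening: 0.501
20.1 [461.47800369 -91.50985964 128.51344606] 47.608826616411505
```

View pics/w10.png

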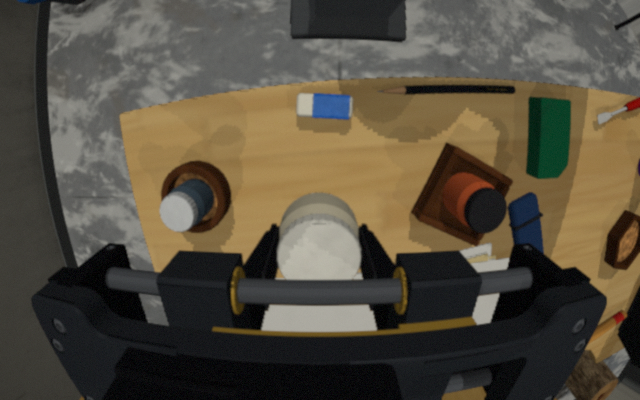

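```bash
python3 -m handwheel '[{"travel":[3,15,0],"roll":0},{"travel":[8,45,0],"roll":0},{"travel":[14,80,0],"roll":0},{"travel":[20,115,0],"roll":0},{"travel":[26,150,0],"roll":0},{"travel":[32,185,0],"roll":0},{"travel":[38,220,0],"roll":0},{"travel":[44,255,0],"roll":0}]'
python3 -m handwheel '[{"travel":[6,35,0],"roll":0},{"travel":[12,70,0],"roll":0},{"travel":[19,105,0],"roll":0},{"travel":[26,145,0],"roll":0},{"travel":[32,185,0],"roll":0},{"travel":[37,215,0],"roll":0},{"travel":[39.5,230,0],"roll":0},{"travel":[39.5,237.5,0],"roll":0}]'
python3 -m handwheel '[{"travel":[0,0,0],"roll":0},{"travel":[0,0,0],"roll":0}]'
python3 - <<'E'
from h import *; import cv2
s=env.state();print(s['t'],s['eef_pos'],s['opening']*95)
cv2.imwrite("pics/w11.png",optics.read_camera("wrist")[:,:,::-1])
t=optics.read_camera("scene")[:,:,::-1];cv2.imwrite("pics/s11.png",cv2.resize(t[110:240,180:310],None,fx=4.5,fy=4.5,interpolation=cv2.INTER_CUBIC))
E
```

```text
t: 20.95
eef_pos: [504.5, 165.0, 125.7]
tcp_rot: [-2.977, 1.568, -2.978]
ft_force: [0.1, 0.0, -0.9]
opening: 0.5
t: 21.75
eef_pos: [544.1, 401.7, 125.5]
tcp_rot: [-2.605, 1.568, -2.605]
ft_force: [-0.0, -0.3, -1.0]
opening: 0.503
t: 21.95
eef_pos: [544.5, 400.0, 126.9]
tcp_rot: [-2.501, 1.57, -2.502]
ft_force: [0.3, -0.6, -0.4]
opening: 0.498
21.95 [544.45035328 399.95300544 126.93938089] 47.31428210165894
```

View pics/w11.png

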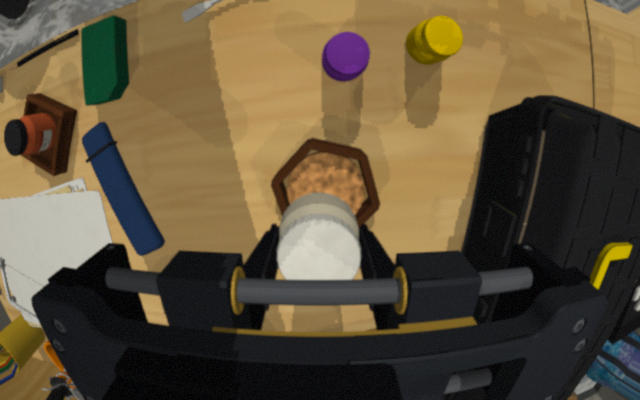

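View pics/s11.png

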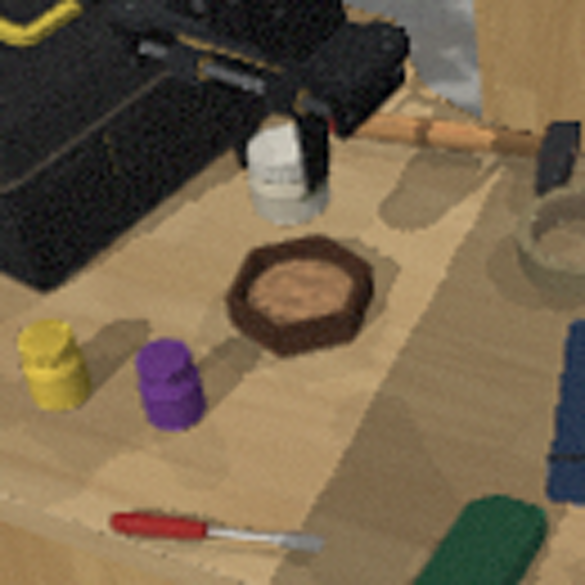

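Run:
```python
from h import *
p=optics.camera_params("wrist")
print("base",wray((470,230),0,p),wray((488,118),0,p))
for z in (60,100,130,160): print(z,"top edge front corner",wray((545,98),z,p), ray("scene",(180+45/4.5,110+290/4.5),0).round())
v=[wray(u,26,p) for u in [(313,138),(369,149),(380,197),(273,181)]]; print(v,(v[2]+v[3])/2)
for z in (100,120,140,160):
  print(z,ray("scene",(145,122),z).round(),ray("top",(165,223),z).round(),ray("top",(158,224),z).round())
```

```text
base [597.1 571.1   0. ] [470.5 577.4   0. ]
60 top edge front corner [444.4 606.4  60. ] [472. 578.   0.]
100 top edge front corner [447.8 571.6 100. ] [472. 578.   0.]
130 top edge front corner [450.4 545.4 130. ] [472. 578.   0.]
160 top edge front corner [452.9 519.3 160. ] [472. 578.   0.]
[array([494.7, 393.8,  26. ]), array([504.3, 443.6,  26. ]), array([549.1, 455.7,  26. ]), array([533.6, 357. ,  26. ])] [541.35 406.35  26.  ]
100 [527. 784. 100.] [453. 517. 100.] [450. 535. 100.]
120 [510. 758. 120.] [450. 510. 120.] [448. 528. 120.]
140 [492. 733. 140.] [448. 503. 140.] [445. 521. 140.]
160 [474. 707. 160.] [445. 497. 160.] [443. 514. 160.]
```

```bash
python3 -m handwheel '[{"travel":[0,3,-20],"roll":0},{"travel":[0,3,-45],"roll":0},{"travel":[0,3,-65],"roll":0},{"travel":[0,3,-75],"roll":0},{"travel":[0,3,-79],"roll":0},{"travel":[0,3,-79],"roll":0},{"travel":[0,3,-79],"roll":0}]';  python3 -m handwheel '[{"travel":[0,0,-1],"roll":0},{"travel":[0,0,-2],"roll":0},{"travel":[0,0,-2],"roll":0}]'
```

```text
t: 22.75
eef_pos: [545.1, 404.2, 49.4]
tcp_rot: [0.577, 1.569, 0.577]
ft_force: [-0.3, -0.4, -0.4]
opening: 0.5
t: 23.05
eef_pos: [544.6, 404.1, 46.6]
tcp_rot: [0.81, 1.57, 0.81]
ft_force: [0.3, -0.1, -0.9]
opening: 0.497
```

```bash
python3 -m handwheel '[{"travel":[0,0,-1],"roll":0},{"travel":[0,0,-1.5],"roll":0},{"travel":[0,0,-1.5],"roll":0}]'
```

```text
t: 23.35
eef_pos: [544.5, 404.1, 44.7]
tcp_rot: [-2.978, 1.571, -2.979]
ft_force: [-0.1, -0.6, -1.1]
opening: 0.501
```

```bash
python3 -m handwheel '[{"travel":[0,0,-1],"roll":0},{"travel":[0,0,-1.5],"roll":0},{"travel":[0,0,-1.5],"roll":0}]'
```

```text
t: 23.65
eef_pos: [544.6, 404.1, 43.2]
tcp_rot: [3.108, 1.571, 3.107]
ft_force: [-0.5, -0.1, -1.6]
opening: 0.498
```

```bash
python3 -m handwheel '[{"travel":[0,0,-1],"roll":0},{"travel":[0,0,-1.5],"roll":0},{"travel":[0,0,-1.5],"roll":0}]'
```

```text
t: 23.95
eef_pos: [544.6, 404.1, 41.7]
tcp_rot: [3.094, 1.571, 3.093]
ft_force: [-0.3, 0.5, 0.0]
opening: 0.497
```

```bash
python3 -m handwheel '[{"travel":[0,0,-1],"roll":0},{"travel":[0,0,-1.5],"roll":0},{"travel":[0,0,-1.5],"roll":0}]'
```

```text
t: 24.25
eef_pos: [544.7, 404.2, 41.2]
tcp_rot: [0.543, 1.57, 0.543]
ft_force: [-1.4, -1.5, 6.2]
opening: 0.5
```

```bash
python3 -m handwheel '[{"travel":[0,0,-0.6],"roll":0},{"travel":[0,0,-0.6],"roll":0}]'
```

```text
t: 24.45
eef_pos: [544.8, 404.2, 41.1]
tcp_rot: [0.488, 1.57, 0.487]
ft_force: [-2.7, -2.2, 11.5]
opening: 0.5
```

Contact confirmed, with the cork at about 13 mm. Releasing and retreating.

```bash
python3 -m handwheel '[{"travel":[0,0,0.6],"roll":0},{"travel":[0,0,0.6],"roll":0}]'; python3 -m handwheel '[{"travel":[0,0,0],"roll":0},{"travel":[0,0,0],"roll":0},{"travel":[0,0,0],"roll":0},{"travel":[0,0,0],"roll":0}]' -0.65; python3 -m handwheel '[{"travel":[0,0,10],"roll":0},{"travel":[0,0,35],"roll":0},{"travel":[0,0,65],"roll":0},{"travel":[0,0,90],"roll":0},{"travel":[0,0,90],"roll":0},{"travel":[0,0,90],"roll":0}]'
python3 - <<'E'
from h import *; import cv2
s=env.state();print(s['t'],s['eef_pos'],s['opening']*95,s['ft_force'])
cv2.imwrite("pics/w12.png",optics.read_camera("wrist")[:,:,::-1])
t=optics.read_camera("scene")[:,:,::-1];cv2.imwrite("pics/s12.png",cv2.resize(t[130:300,170:460],None,fx=2.7,fy=2.7,interpolation=cv2.INTER_CUBIC))
t=optics.read_camera("top")[:,:,::-1];cv2.imwrite("pics/t12.png",cv2.resize(t[130:280,150:450],None,fx=2.6,fy=2.6,interpolation=cv2.INTER_CUBIC))
E
```

```text
t: 24.65
eef_pos: [544.7, 404.2, 41.2]
tcp_rot: [0.608, 1.57, 0.607]
ft_force: [-2.8, -1.2, 7.8]
opening: 0.501
t: 25.05
eef_pos: [544.6, 404.1, 40.2]
tcp_rot: [3.092, 1.571, 3.091]
ft_force: [-0.8, 0.1, -0.4]
opening: 0.777
t: 25.65
eef_pos: [544.6, 404.2, 131.1]
tcp_rot: [0.601, 1.57, 0.601]
ft_force: [-0.2, 0.3, -1.5]
opening: 0.827
25.65 [544.62867491 404.15331248 131.08977585] 78.54733320700099 [-0.19105843  0.34669305 -1.53222148]
```

View pics/w12.png

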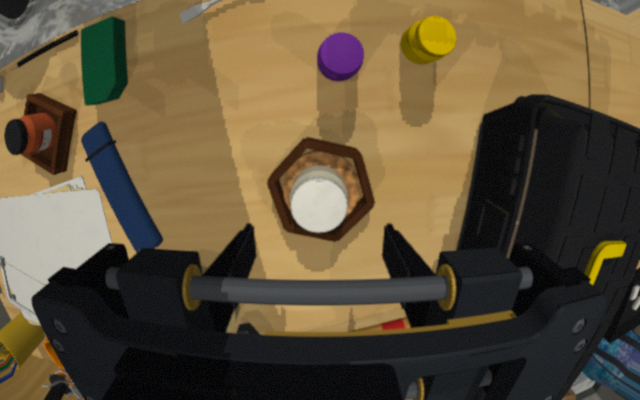

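View pics/s12.png

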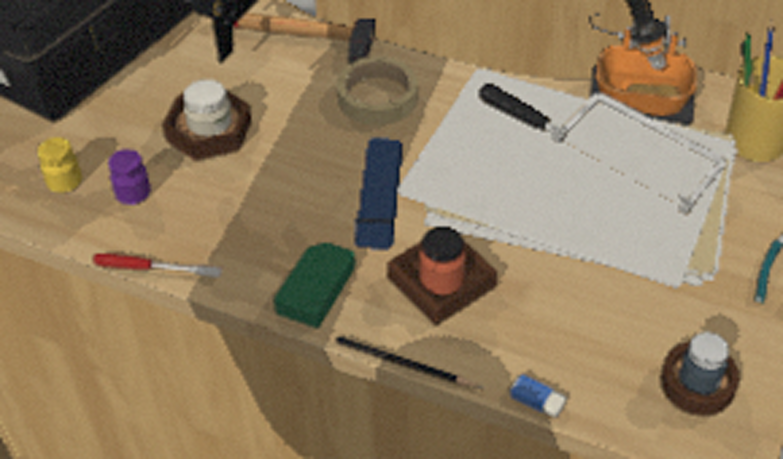

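View pics/t12.png

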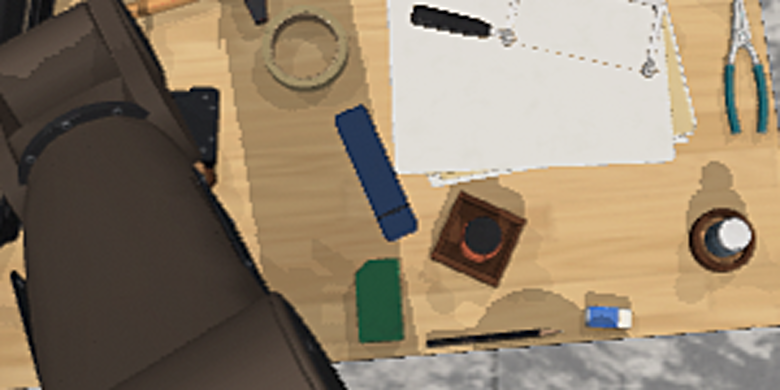

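Run:
```python
from h import *
f=lambda x,y:(x/2.6+150-.3,y/2.6+130-.3)
print("narrow cap",ray("top",f(735,234),63).round(1),"rnd",ray("top",f(722,239.5),26).round(1))
print("tall cap",ray("top",f(483.5,236),70).round(1),"sq",ray("top",f(478,238.5),26).round(1))
p=optics.camera_params("wrist")
print("squat",wray((319.5,205),61.5,p))
v=[wray(u,26,p) for u in [(308,138),(366,149),(374,199),(334,240),(286,231),(268,183)]];print(np.mean(v,0),[(v[i]+v[i+3])/2 for i in range(3)])
```

```text
narrow cap [ 470.6 -217.4   63. ] rnd [ 469.2 -214.2   26. ]
tall cap [466.   56.7  70. ] sq [468.9  59.4  26. ]
squat [544.7 403.2  61.5]
[543.4        406.08333333  26.        ] [array([543.5 , 405.25,  26.  ]), array([543.55, 407.95,  26.  ]), array([543.15, 405.05,  26.  ])]
```

All three jars measure within about 4 mm of their well centres, upright and released, and the arm is clear. Handing in.

Run:
```python
from cell import job
print(job.job_done())
```

```text
the job is handed in; nothing more can be done
None
```

I put all three jars in their holders and handed the job in at about 26 s of the 80 s allowed; the hand-in reports no verdict. I lowered each jar until the wrist force showed it standing on the cork, eased off, and only then let go.

| Jar | Holder | Cork height felt | Offset of the cap from the well's centre, last pictures |
|---|---|---|---|
| Tall | Square | about 8 mm | about 4 mm |
| Narrow | Round | about 9 mm | about 3.5 mm |
| Squat | Six-sided | about 13.5 mm | about 3 mm |

- **Last pictures:** they show the three jars upright and released, with the gripper clear above them. The wax block, eraser, tape roll and the purple and yellow look-alikes looked undisturbed; I measured only the wax block, which had not moved.
- **Pressed too hard once:** on the tall jar I went on past first contact to about 37 N at the wrist, then backed off before releasing. The other two stayed under about 14 N.
- **Disagreements:** the cameras differed by a few millimetres, with the wrist view reading up to about 5 mm low in x. The jaw opening on each jar read 2–4 mm under the jar's stated diameter, but none slipped.

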